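Set the tilting amber shield over the sample tubes

TASK

Get the sample tubes ready for viewing on the blue-light box: swing the amber shield up until it stands upright, then set the teal tube block upright and gently on the middle of the lit window, its long side along the window's, and let go. Bring the shield down over it to 45 degrees and let go, making sure that it stays there for a second; only then slide the brightness fader to the green mark. Leave everything else on the bench where it stands.

Things in the scene. Friction and masses are not known exactly. Their poses are not given: they have to be found in the camera images.
- lightbox: blue-light viewing box: white housing, grey top, 250 (x) x 240 (y) x 60 mm high, fixed on the bench. Origin on its underside, 15 mm in +x from the middle of its footprint; +x points from its front (operator, robot side) to its back, +y to the operator's left. Its flat top carries, front to back: the fader, the lit window, the shield's hinge.
- window (a point): centre of the lit blue window, level with the box's top (60 mm above the bench). The window is 110 mm (box x) x 160 mm (box y), with a black border. Axes as the box's.
- hinge (a point): middle of the shield's hinge line, which runs along the box's y near its back edge, 75 mm above the bench and 105 mm behind (box +x of) the window's centre. Axes as the box's; it does not turn with the shield. The shield is a transparent amber sheet 190 mm wide (box y), 4 mm thick, reaching 165 mm from the hinge line (in its mid-thickness) to its free edge.
- shield (a joint): angle of the amber shield above level, rad: 0 level over the box, 0.785 = 45 degrees, 1.571 upright, end stop at 1.8 leaning backwards. Starts part open at 0.4 to 0.68. Its stiff friction hinge holds it wherever it is left; moving the free edge takes 1 to 5 N square to the sheet. Follow its arc: while it is low, a push that is level and does not rise with the edge jams.
- lip (a point): top of the turned-up lip, middle of its width, 163 mm from the hinge line along the sheet and 25 mm off it. The lip runs the full width of the shield's free edge, is 4 mm thick and stands 25 mm square to the sheet on its outer side: upwards when the shield is level, to the back when upright. It can be pushed from either side. Axes turn with the shield.
- fader (a joint): brightness fader, m: 0 at the left (box +y) end, grows to the operator's right (box -y), 0.080 at the right end; 0.060 = the cap's white line on the green mark. Friction about 1.5 N; stays where it is left. Starts at 0 to 0.025.
- fader_cap (a point): centre of the fader's black cap, 24 (box x) x 14 (box y) x 22 mm high; its top stands 22.5 mm above the box's top, its underside nearly on it. A white line across its middle is the pointer. The track runs along box y, 92 mm in front (box -x) of the window's centre.
- green_mark (a point): point on the fader's track abreast of the green tick of its scale (the fourth of five ticks, 20 mm apart, the others white; they are painted just in front of the track), level with the box's top.
- block_center (a point): centre (22 mm above its underside) of the tube block: a teal block 42 (own x) x 120 (own y) x 34 mm high with a row of six green tube caps along its top, 44 mm high over the caps; one rigid piece, 0.14 to 0.28 kg. Grasp it across its 42 mm width. Stands on the bench left or right of the box, long side roughly along y; the two ends are alike.
- tubeblock: the same tube block; origin at the centre of its underside.
- tipbox: bystander, leave alone: pipette-tip box: grey, pale lid, 84 x 122 x 58 mm. Origin on its underside.
- beaker: bystander, leave alone: glass beaker, 70 mm wide, 95 mm high. Origin on its underside.
- carton: bystander, leave alone: yellow drink carton, 38 x 48 x 116 mm, upright. Origin on its underside.
- pipettor: bystander, leave alone: white pistol-shaped pipette controller lying flat, about 200 mm long, 38 mm high. Origin on its underside.
- mould: bystander, leave alone: white plaster mould, a solid round block 76 mm wide, 55 mm high. Origin on its underside.
- spoon: bystander, leave alone: steel spoon, 170 mm long. Origin near its middle.
Mind the look-alikes: they are no part of the job. Of the things that look like the tubeblock, the smaller one is meant.

How it is judged:
By the outcome, as a careful person would: the job done as asked, in the order asked, and still so for the second after the job is handed in, with the robot touching nothing.
It also fails if it takes over 67 s, if anything falls off the work surface, if the arm or the gripper's body presses on something with over 40 N, if the wrist force passes 120 N, or if a joint passes its speed limit or range.

ROBOT

A 7-joint arm with a two-finger parallel gripper is mounted at the origin on the work surface. World frame = base frame: x ahead of the robot, y to its left, z up, the work surface at z = 0. Lengths are in m, angles in rad, forces in N, time in s.
With the tool pointing down it reaches from about 0.4 to 0.875 m from the base axis. Payload 4.4 kg.
Tool frame: the origin (TCP) lies at the very end of the fingers, on their centre line; the grasp point (between the pads) lies 19 mm behind it; y points along the fingers, x is the direction in which the jaws open and shut, and the axes are right-handed (so a half turn about y gives the same grasp; the last joint's range is limited). The gripper opens to 85 mm and grips with 20 to 120 N. Pads are 22 mm wide; open, the fingers measure 114 mm over their backs; the gripper's body (76 mm by 85 mm) begins 54 mm behind the grasp point. The pads swing forward as they close: fully open they stand 13 mm farther back than shut.
Start: joints at [1.086, 0.628, 0.038, 1.517, -0.027, 0.996, -0.02], TCP at [0.264, -0.594, 0.231] pointing down, gripper open.
Joint ranges: [-3.06, 3.06], [-0.37, 2.12], [-1.25, 1.32], [0.18, 2.47], [-1.1, 4.24], [0.23, 1.98], [-2.94, 2.94]. Speed limits (rad/s): [2.57, 2.57, 3.14, 3.14, 3.14, 3.14, 3.14].

INTERFACE

Orientations are given as a unit quaternion [x, y, z, w].
In Python, from plant import arm gives the robot as it stands.
- The arm moves only by the tool jog_arm, never from a script. Its argument "rows" is a list of rows, each a list of 5 numbers: the shift along the tool's x, y, z in m, then the turn about the tool's y in rad, then the finger opening in m, from 0 to 0.0854. In form: [[x, y, z, yaw, jaw], ...]. A call has 1 to 12 rows; each row is the pose to reach, as a shift and turn from the pose measured when the call began, along the tool's axes at that moment; what a row does not reach only later rows make up. A row lasts 1/10 s, in which the tool goes at most 50 mm and 8.59 degrees, less where a joint would pass 70% of its speed; a pose out of reach is approached as far as the arm can. A call with a gripper value outside its range is refused whole. The fingers move at their own pace and stop on an object; "newtons" is the grip in N (left out, the last holds). Time passes only in rows, so rows that repeat a pose let the fingers close. It gives the time, the measured TCP pose, the force and the opening at its end, in the units of the state.
- arm.sense(): the state, without advancing time (a new reading comes with each control period).
- arm.read_camera(name): name is "side" or "top"; returns a dict with "pixels" (400x640x3 uint8, red, green, blue), "K" (3x3 intrinsics, pixels), "D" ([k1, k2, p1, p2, k3] as OpenCV has them; the pictures are not rectified), "rvec" (rotation vector, rad) and "tvec" (3), from world to camera coordinates, as OpenCV has them. Camera axes: x right, y down, z forward; pixel columns grow to the right and rows downward; lengths in m; the calibration is good to about 2 mm. A picture is of the moment at which its call begins. There is no depth.
- arm.hand_in(): hands the job in, once; it reports no verdict.
The state is a dict: "time_s": time; "q": joint angles; "qvel": joint speeds; "joint_torque": joint torques, N m; "ee_pos": TCP position; "eef_rot": TCP orientation; "force": force on the tool from outside, world axes, zero at the start; "wrist_torque": the same for the moment, N m; "finger_gap": finger opening in m.
Only numpy, scipy, OpenCV 4.12 (cv2) and the standard library are available. Lean on these libraries where they do the work, as an engineer would, in place of code of your own. Each camera call takes 0.05 s, during which the arm holds its last target. There are 200 camera calls.

## Working session

There is one attempt and no reset: what is moved stays moved. The work goes in short steps, Python scripts to look and compute and a tool call to move; the robot and the scene stay as the last step left them, time stands still between calls to the robot, and variables do not carry over. Pictures are saved under pics/ and viewed, about 8 in all and at most 12, crops included, and the job is handed in when it is done.

Besides the shell and the picture viewer there is one more tool, called after "Request:" as a command line: name --pt "numbers of a row" for each row, then --argument value for the rest. jog_arm: Moves the arm, as the interface text tells. Its arguments: {"type":"object","properties":{"rows":{"type":"array","items":{"type":"array","items":{"type":"number"}}},"newtons":{"type":"number"}},"required":["rows"]}

```bash
mkdir -p pics; ls; python3 - <<'E'
from plant import arm
import cv2,json
s=arm.sense(); print({k:(v if k in('time_s','ee_pos','eef_rot','finger_gap','force') else 0) for k,v in s.items()})
for n in('side','top'):
    c=arm.read_camera(n); cv2.imwrite(f'pics/{n}0.png',c['pixels'][:,:,::-1]); print(n,c['K'],c['D'],c['rvec'],c['tvec'])
E
```

```text
pics
{'time_s': 0.0, 'q': 0, 'qvel': 0, 'joint_torque': 0, 'ee_pos': array([ 0.26410981, -0.59324817,  0.23041284]), 'eef_rot': array([-0.59268067,  0.38568639, -0.38456494,  0.59336787]), 'force': array([ 0.32579591, -0.43415393,  0.26725108]), 'wrist_torque': 0, 'finger_gap': 0.08540420755771501}
side [[503.22912769   0.         310.58385159]
 [  0.         503.22912769 203.6717217 ]
 [  0.           0.           1.        ]] [-0.1278736  0.         0.         0.         0.       ] [ 0.76030936 -2.65606604  1.03884035] [0.39967837 0.29601096 1.39116127]
top [[403.05874243   0.         322.96212059]
 [  0.         403.05874243 203.72941302]
 [  0.           0.           1.        ]] [-0.08701623  0.          0.          0.          0.        ] [ 2.1364339  -2.12525505  0.21367988] [-0.04059837  0.49621568  1.40857664]
```

View pics/side0.png

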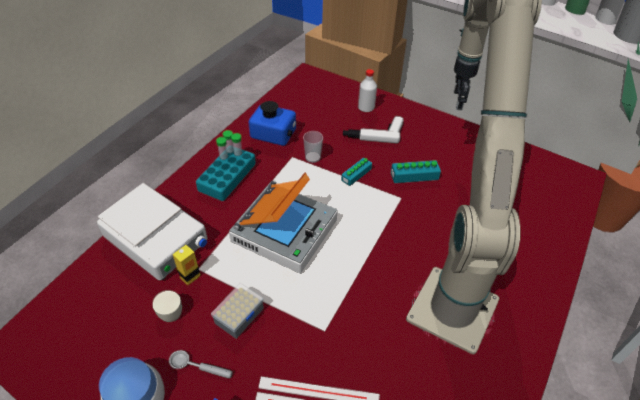

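View pics/top0.png

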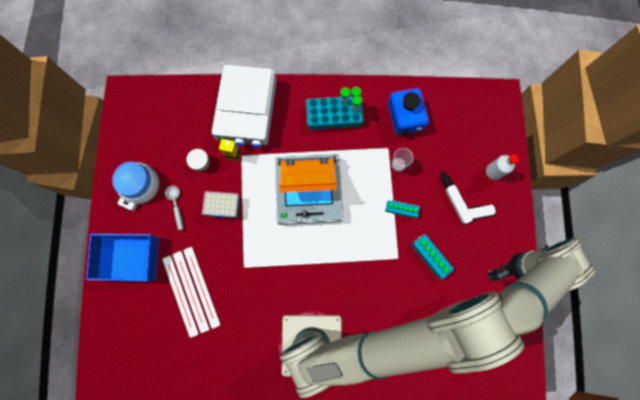

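Candidates for the tube block: the teal block at top (403,209) / side (356,171), which is the smaller; a larger one at top (433,256) / side (415,171); and the teal rack at top (335,112). The shield is the orange sheet at top (310,175). I'll check this in close crops.

```bash
cat > h.py <<'E'
import numpy as np,cv2
from plant import arm
from scipy.spatial.transform import Rotation as R
from scipy.optimize import least_squares
def cam(n): return arm.read_camera(n)
def ray(c,uv):
    p=cv2.undistortPoints(np.array([[uv]],float),c['K'],c['D'])[0,0]
    Rm=cv2.Rodrigues(c['rvec'])[0]; o=-Rm.T@np.ravel(c['tvec']); return o,Rm.T@np.array([p[0],p[1],1])
def atz(c,uv,z):
    o,d=ray(c,uv); return o+d*(z-o[2])/d[2]
def proj(c,P): return cv2.projectPoints(np.atleast_2d(np.array(P,float)),c['rvec'],c['tvec'],c['K'],c['D'])[0][:,0]
def crop(c,x,y,w,h,k,name):
    cv2.imwrite('pics/'+name,cv2.resize(c['pixels'][y:y+h,x:x+w,::-1],None,fx=k,fy=k,interpolation=cv2.INTER_CUBIC))
E
python3 - <<'E'
from h import *
crop(cam('top'),270,145,160,120,5,'t1.png'); crop(cam('side'),222,150,160,120,5,'s1.png')
E
```

```text
(no output)
```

View pics/t1.png

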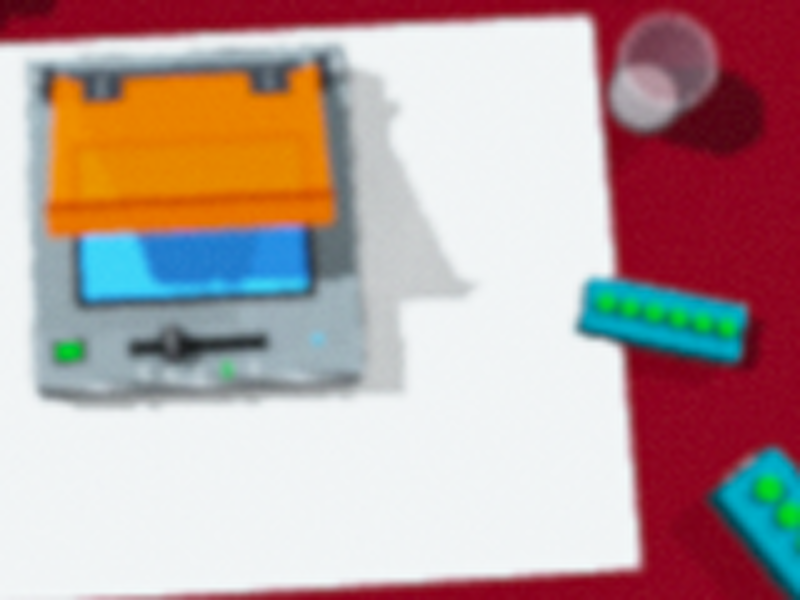

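View pics/s1.png

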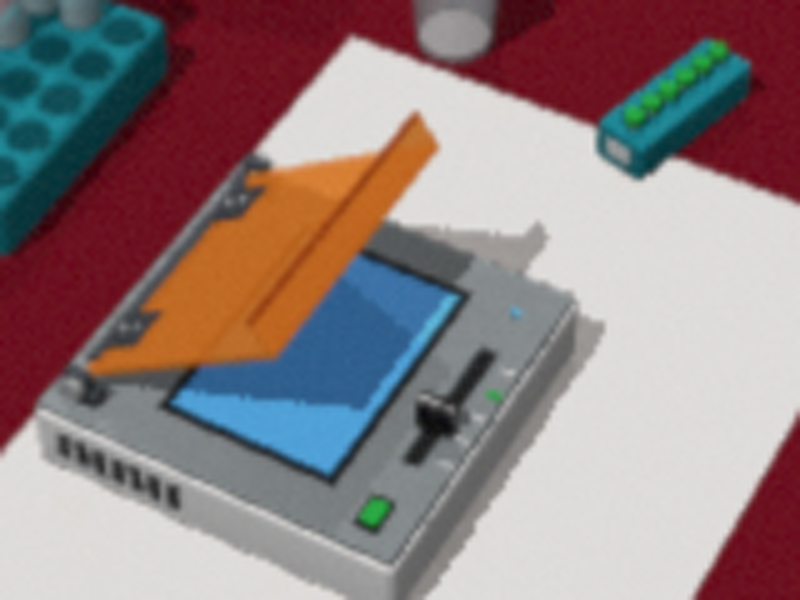

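The crops show the smaller block at crop top (665,318), clearly smaller than the one at lower right. The shield is about 30° open, and the fader cap is left of the green tick. Next I'll fit the poses.

```bash
cat > fit.py <<'E'
from h import *
T=cam('top');S=cam('side')
t=lambda X,Y:((X+.5)/5-.5+270,(Y+.5)/5-.5+145)
s=lambda X,Y:((X+.5)/5-.5+222,(Y+.5)/5-.5+150)
# p: wx,wy,yaw,wo(window x rel box origin),theta,fader y(from window)
def sh(p,r,y,n): return (.105-r*np.cos(p[4])+n*np.sin(p[4]),y,.075+r*np.sin(p[4])+n*np.cos(p[4]))
def pts(p):
    b=-p[3]; X0=-.140+b; X1=.110+b
    return [(T,t(42,385),(X0,.12,.06)),(T,t(360,378),(X0,-.12,.06)),(T,t(30,65),(X1,.12,.06)),(T,t(343,50),(X1,-.12,.06)),
    (S,s(575,300),(X0,-.12,.06)),(S,s(393,572),(X0,.12,.06)),(S,s(42,412),(X1,.12,.06)),
    (T,t(80,304),(-.057,.082,.06)),(T,t(313,293),(-.057,-.082,.06)),(S,s(165,405),(.057,.082,.06)),(S,s(333,480),(-.057,.082,.06)),(S,s(468,293),(-.057,-.082,.06)),
    (T,t(335,222),sh(p,.165,-.095,0)),(T,t(48,235),sh(p,.165,.095,0)),(T,t(333,190),sh(p,.163,-.095,.025)),(T,t(48,203),sh(p,.163,.095,.025)),
    (S,s(280,357),sh(p,.165,.095,0)),(S,s(247,323),sh(p,.163,.095,.025)),(S,s(438,147),sh(p,.165,-.095,0)),(S,s(416,112),sh(p,.163,-.095,.025)),
    (T,t(174,342),(-.092,p[5],.0825)),(S,s(438,402),(-.092,p[5],.0825)),
    (T,t(227,370),(-.112,p[6],.06)),(S,s(494,396),(-.112,p[6],.06))]
def W(p,q): c,n=np.cos(p[2]),np.sin(p[2]); return (p[0]+c*q[0]-n*q[1],p[1]+n*q[0]+c*q[1],q[2])
def res(p): return np.concatenate([proj(c,W(p,q))[0]-uv for c,uv,q in pts(p)])
if __name__=='__main__':
    g=atz(T,t(195,260),.06); r=least_squares(res,[g[0],g[1],0,-.01,.5,.02,-.02],loss='soft_l1')
    p=r.x; print('p',p.round(4)); print(res(p).reshape(-1,2).round(1).tolist())
    def bp(b): 
        c,n=np.cos(b[2]),np.sin(b[2]); return lambda x,y,z:(b[0]+c*x-n*y,b[1]+n*x+c*y,z)
    def rb(b):
        f=bp(b);L=[(T,t(592,280),f(.021,.06,.034)),(T,t(748,305),f(.021,-.06,.034)),(T,t(740,364),f(-.021,-.06,.0)),(T,t(580,333),f(-.021,.06,.0)),(T,t(666.5,315),f(0,0,.044)),(S,s(677,82),f(0,0,.044)),(S,s(640,179),f(-.021,.06,0)),(S,s(750,65),f(-.021,-.06,.034)),(S,s(600,128),f(.021,.06,.034)),(S,s(710,38),f(.021,-.06,.034))]
        return np.concatenate([proj(c,q)[0]-uv for c,uv,q in L])
    g=atz(T,t(666,315),.04); r=least_squares(rb,[g[0],g[1],-.2],loss='soft_l1'); print('block',r.x.round(4)); print(rb(r.x).reshape(-1,2).round(1).tolist())
    for nm,uv in (('beaker',(T,(402,160))),('tipbox',(T,(221,204))),('big',(T,(433,256)))): print(nm,atz(*uv,.04).round(3))
    st=arm.sense(); M=R.from_quat(st['eef_rot']).as_matrix(); print(M.round(3),st['ee_pos'])
E
python3 fit.py
```

```text
p [ 0.5506  0.0159  0.0549 -0.0167  0.602   0.0168 -0.0196]
[[-2.2, 2.1], [1.8, 0.2], [-1.8, -1.6], [1.1, -1.6], [2.7, -0.8], [1.4, -0.0], [-1.4, -1.3], [0.3, -0.6], [-0.5, -0.6], [0.5, 0.3], [-0.1, 0.0], [-0.4, 0.8], [-0.2, -0.3], [0.0, -0.3], [0.2, 0.1], [-0.7, 0.2], [-1.0, 0.1], [0.4, 0.1], [0.5, -0.3], [0.3, 0.2], [-0.1, -0.4], [0.2, 0.1], [0.0, 0.0], [0.7, 0.4]]
block [ 0.4857 -0.3299 -0.1844]
[[-0.5, -1.4], [0.3, -0.3], [-1.9, 0.4], [-1.4, 0.6], [0.4, -0.3], [0.5, -0.3], [0.7, 1.4], [1.1, -0.6], [-0.2, -1.4], [-0.4, -0.8]]
beaker [ 0.666 -0.332  0.04 ]
tipbox [0.494 0.332 0.04 ]
big [ 0.31  -0.433  0.04 ]
[[ 0.407 -0.     0.914]
 [-0.914  0.001  0.407]
 [-0.001 -1.     0.   ]] [ 0.26425765 -0.59365467  0.23098494]
```

The fit is good: residuals are below 1 px except at the rounded housing corners. The green mark fits at -0.0196, against an expected -0.020. The shield is at 0.60 rad and the fader at 0.023. Next I'll plan the approach, with closed fingers in front of the shield's free edge.

```bash
cat >> h.py <<'E'
P=np.array([0.5506,0.0159,0.0549]) # window x,y,yaw
def bw(x,y,z): c,n=np.cos(P[2]),np.sin(P[2]); return np.array([P[0]+c*x-n*y,P[1]+n*x+c*y,z])
def wb(p): c,n=np.cos(P[2]),np.sin(P[2]); d=p-np.array([P[0],P[1],0]); return np.array([c*d[0]+n*d[1],-n*d[0]+c*d[1],d[2]])
def plan(targets,yaws):  # world pts; yaws= desired world angle of tool x
    s=arm.sense(); M=R.from_quat(s['eef_rot']).as_matrix(); a=np.arctan2(M[1,0],M[0,0])
    print('t',round(s['time_s'],2),'box',wb(s['ee_pos']).round(4),'xang',round(a,4),'F',np.round(s['force'],1),'gap',round(s['finger_gap'],4),'q7',s['q'].round(2)[-1])
    for p,w in zip(targets,yaws):
        d=-(w-a); d=(d+np.pi)%(2*np.pi)-np.pi
        print((M.T@(p-s['ee_pos'])).round(4),round(d,4))
E
python3 - <<'E'
from h import *
y=P[2]-np.pi/2
plan([bw(-.07,0,.2),bw(-.07,0,.143)],[y,y])
E
```

```text
t 0.3 box [-0.3194 -0.5929  0.231 ] xang -1.1521 F [-0.6  0.8  0.5] gap 0.0851 q7 -0.02
[-0.4654  0.0313  0.444 ] 0.3638
[-0.4653  0.0883  0.444 ] 0.3638
```

Request:
jog_arm --pt "-0.465 0.031 0.444 0.364 0" --pt "-0.465 0.031 0.444 0.364 0" --pt "-0.465 0.031 0.444 0.364 0" --pt "-0.465 0.031 0.444 0.364 0" --pt "-0.465 0.031 0.444 0.364 0" --pt "-0.465 0.031 0.444 0.364 0" --pt "-0.465 0.031 0.444 0.364 0" --pt "-0.465 0.031 0.444 0.364 0" --pt "-0.465 0.031 0.444 0.364 0" --pt "-0.465 0.031 0.444 0.364 0" --pt "-0.465 0.031 0.444 0.364 0" --pt "-0.465 0.031 0.444 0.364 0" --newtons 30

```text
time_s: 1.5
ee_pos: [0.4667, -0.0275, 0.2026]
eef_rot: [-0.513, 0.486, -0.486, 0.514]
force: [1.0, -0.5, 0.8]
finger_gap: 0.0004
```

```bash
cat > up.py <<'E'
from h import *
import sys
y=P[2]-np.pi/2
plan([bw(-.07,0,.143)]+[bw(.105-.165*np.cos(a)-.002*np.sin(a)-.011,0,.075+.165*np.sin(a)-.027) for a in map(float,sys.argv[1:])],[y]*20)
E
python3 up.py .6 .7 .8 .9 1 1.1 1.2 1.3 1.4 1.5 1.571
```

```text
t 1.5 box [-0.0862 -0.0387  0.2026] xang -1.516 F [ 1.  -0.5  0.8] gap 0.0004 q7 -1.45
[-0.0387  0.0596  0.0161] -0.0001
[-0.0387  0.0615  0.0428] -0.0001
[-0.0387  0.0484  0.0527] -0.0001
[-0.0387  0.0363  0.0638] -0.0001
[-0.0387  0.0254  0.076 ] -0.0001
[-0.0387  0.0159  0.0893] -0.0001
[-0.0388  0.0077  0.1035] -0.0001
[-0.0388  0.0009  0.1185] -0.0001
[-0.0388 -0.0043  0.1341] -0.0001
[-0.0388 -0.0079  0.1502] -0.0001
[-0.0388 -0.0098  0.1665] -0.0001
[-0.0388 -0.0102  0.1782] -0.0001
```

Request:
jog_arm --pt "-0.0387 0.02 0.01 0 0" --pt "-0.0387 0.06 0.016 0 0" --pt "-0.0387 0.06 0.016 0 0" --pt "-0.0387 0.0615 0.0428 0 0" --pt "-0.0387 0.0615 0.0428 0 0" --pt "-0.0387 0.055 0.048 0 0" --pt "-0.0387 0.048 0.053 0 0" --pt "-0.0387 0.042 0.058 0 0" --pt "-0.0387 0.036 0.064 0 0" --pt "-0.0387 0.031 0.07 0 0" --pt "-0.0387 0.025 0.076 0 0" --pt "-0.0387 0.0205 0.0825 0 0"

```text
time_s: 2.7
ee_pos: [0.5447, 0.0146, 0.1834]
eef_rot: [0.514, -0.487, 0.485, -0.512]
force: [-9.7, -2.4, 8.1]
finger_gap: -0.0001
```

```bash
python3 up.py .95 1 1.1 1.2 1.3 1.4 1.5 1.571 1.6; python3 -c "
from h import *
crop(cam('side'),222,110,200,150,4,'s2.png')"
```

```text
t 2.7 box [-0.006  -0.001   0.1834] xang -1.517 F [-9.7 -2.4  8.1] gap -0.0001 q7 -1.52
[-0.0009  0.0406 -0.0638] -0.0011
[-0.001   0.0012  0.0024] -0.0011
[-0.001  -0.0035  0.0092] -0.0011
[-0.001  -0.0118  0.0233] -0.0011
[-0.001  -0.0186  0.0383] -0.0011
[-0.001  -0.0238  0.0538] -0.0011
[-0.001  -0.0275  0.0699] -0.0011
[-0.001  -0.0295  0.0862] -0.0011
[-0.0011 -0.03    0.0979] -0.0011
[-0.0011 -0.0299  0.1027] -0.0011
```

View pics/s2.png

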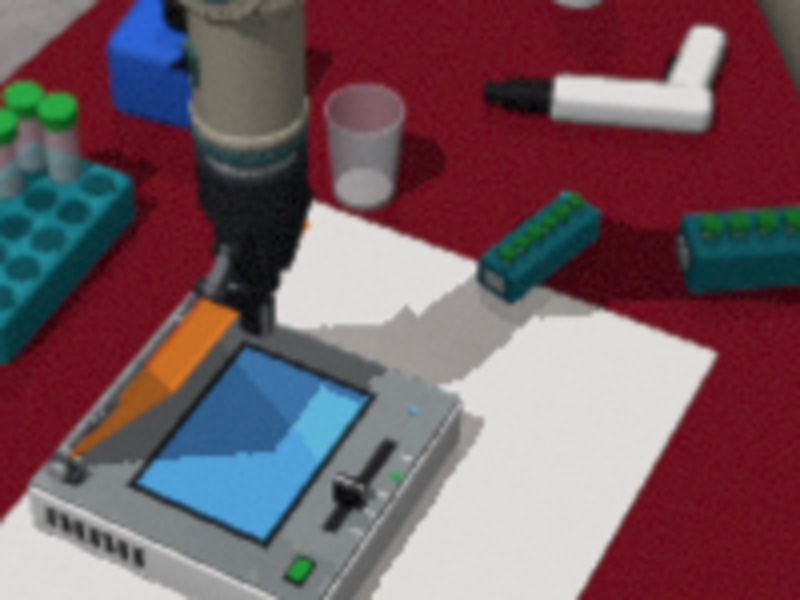

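The shield follows the finger: it stands at about 1 rad, with the finger at crop (260,315). I'll continue along the arc.

Request:
jog_arm --pt "-0.001 -0.005 0.006 0 0" --pt "-0.001 -0.01 0.014 0 0" --pt "-0.001 -0.014 0.022 0 0" --pt "-0.001 -0.018 0.031 0 0" --pt "-0.001 -0.022 0.041 0 0" --pt "-0.001 -0.026 0.052 0 0" --pt "-0.001 -0.028 0.062 0 0" --pt "-0.001 -0.03 0.072 0 0" --pt "-0.001 -0.031 0.082 0 0" --pt "-0.001 -0.031 0.091 0 0" --pt "-0.001 -0.031 0.098 0 0" --pt "-0.001 -0.031 0.098 0 0"

```text
time_s: 3.95
ee_pos: [0.6459, 0.0213, 0.2153]
eef_rot: [-0.513, 0.486, -0.487, 0.514]
force: [0.1, -0.3, 0.3]
finger_gap: 0.0001
```

```bash
python3 up.py 1.5 1.571 1.6; python3 -c "
from h import *
crop(cam('side'),222,110,200,150,4,'s3.png')"
```

```text
t 3.95 box [9.550e-02 2.000e-04 2.153e-01] xang -1.5168 F [ 0.1 -0.3  0.3] gap 0.0001 q7 -1.53
[ 0.0003  0.072  -0.1656] -0.0009
[ 0.0002  0.0027 -0.0151] -0.0009
[ 0.0002  0.0023 -0.0034] -0.0009
[0.0002 0.0023 0.0013] -0.0009
```

View pics/s3.png

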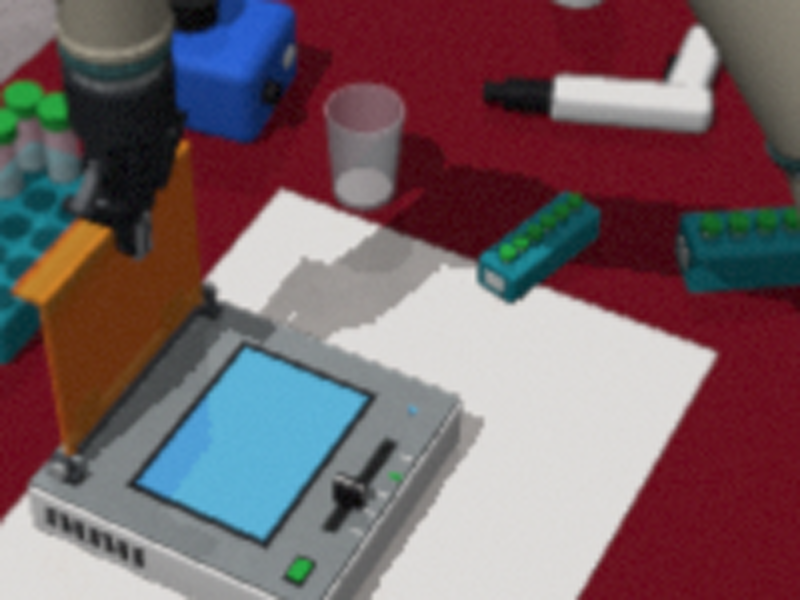

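The shield stands about upright, with its free edge at crop (42,303) to (187,148). I'll measure the angle.

```bash
cat > th.py <<'E'
from h import *
def fitth(c,obs,lo=0,hi=1.8):
    def q(a,r,y,n): return bw(.105-r*np.cos(a)+n*np.sin(a),y,.075+r*np.sin(a)+n*np.cos(a))
    f=lambda a:np.concatenate([proj(c,q(a[0],*m))[0]-uv for uv,m in obs])
    r=least_squares(f,[1.2],loss='soft_l1'); print('theta',r.x,f(r.x).round(1))
E
python3 - <<'E'
from th import *
s=lambda X,Y:((X+.5)/4-.5+222,(Y+.5)/4-.5+110)
fitth(cam('side'),[(s(42,304),(.165,.095,0)),(s(187,145),(.163,-.095,.025)),(s(14,290),(.163,.095,.025)),(s(196,175),(.165,-.095,0))])
B=np.array([.4857,-.3299])
y=P[2]-np.pi/2
plan([bw(.04,0,.26),np.r_[B,.2],np.r_[B,.006]],[y,-.1844,-.1844])
E
```

```text
theta [1.55990192] [ 1.5  0.3 -5.3 -2.1  1.1  1.1 -0.5 -7.4]
t 4.05 box [9.44e-02 1.00e-04 2.15e-01] xang -1.5168 F [-0.5  0.7 -0.4] gap -0.0001 q7 -1.53
[ 0.0002 -0.045  -0.0544] -0.0009
[ 0.342   0.015  -0.1778] -1.3324
[ 0.342   0.209  -0.1779] -1.3324
```

Request:
jog_arm --pt "0 0 -0.05 0 0.08" --pt "0.04 0.015 -0.1 -0.13 0.08" --pt "0.342 0.015 -0.178 -1.332 0.08" --pt "0.342 0.015 -0.178 -1.332 0.08" --pt "0.342 0.015 -0.178 -1.332 0.08" --pt "0.342 0.015 -0.178 -1.332 0.08" --pt "0.342 0.015 -0.178 -1.332 0.08" --pt "0.342 0.015 -0.178 -1.332 0.08" --pt "0.342 0.015 -0.178 -1.332 0.08" --pt "0.342 0.015 -0.178 -1.332 0.08" --pt "0.342 0.08 -0.178 -1.332 0.08" --pt "0.342 0.1 -0.178 -1.332 0.08"

```text
time_s: 5.25
ee_pos: [0.4853, -0.3305, 0.1139]
eef_rot: [0.704, -0.065, 0.066, -0.704]
force: [0.1, 0.6, -0.6]
finger_gap: 0.0802
```

```bash
python3 - <<'E'
from h import *
B=np.array([.4857,-.3299])
plan([np.r_[B,.06],np.r_[B,.008]],[-.1844]*2)
crop(cam('top'),340,150,130,100,6,'t2.png')
E
```

```text
t 5.25 box [-0.0842 -0.3423  0.1139] xang -0.1861 F [ 0.1  0.6 -0.6] gap 0.0802 q7 0.14
[0.0002 0.0539 0.0007] -0.0017
[1.000e-04 1.059e-01 7.000e-04] -0.0017
```

View pics/t2.png

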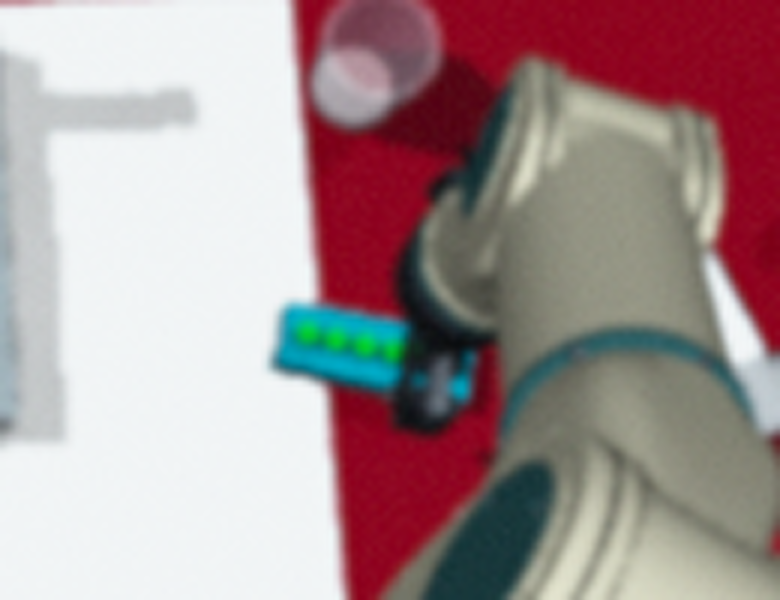

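The block is unmoved, with its left end at crop (285,335). The finger at (430,390) straddles its front side, and the offset matches perspective. I'll descend and grip.

Request:
jog_arm --pt "0 0.045 0.001 0 0.08" --pt "0 0.08 0.001 0 0.08" --pt "0 0.1 0.001 0 0.08" --pt "0 0.106 0.001 0 0.08" --pt "0 0.106 0.001 0 0.06" --pt "0 0.106 0.001 0 0.03" --pt "0 0.106 0.001 0 0.03" --pt "0 0.106 0.001 0 0.03" --pt "0 0.106 0.001 0 0.03" --pt "0 0.106 0.001 0 0.03" --newtons 45

```text
time_s: 6.3
ee_pos: [0.4841, -0.3278, 0.0047]
eef_rot: [-0.703, 0.066, -0.065, 0.705]
force: [1.7, -0.9, 7.1]
finger_gap: 0.0413
```

```bash
python3 - <<'E'
from h import *
plan([],[])
E
```

```text
t 6.3 box [-0.0853 -0.3395  0.0047] xang -0.1854 F [ 1.7 -0.9  7.1] gap 0.0413 q7 0.09
```

```bash
python3 - <<'E'
from h import *
plan([bw(0,.0018,.15),bw(0,.0018,.075)],[P[2]]*2)
E
```

```text
t 6.3 box [-0.0853 -0.3395  0.0047] xang -0.1854 F [ 1.7 -0.9  7.1] gap 0.0413 q7 0.09
[ 0.0013 -0.1445  0.3521] -0.2403
[ 0.0015 -0.0695  0.352 ] -0.2403
```

Request:
jog_arm --pt "0 -0.03 0 0 0.03" --pt "0 -0.07 0 0 0.03" --pt "0 -0.11 0.0 0 0.03" --pt "0 -0.144 0.02 -0.04 0.03" --pt "0.001 -0.144 0.06 -0.12 0.03" --pt "0.001 -0.144 0.105 -0.24 0.03" --pt "0.001 -0.144 0.15 -0.24 0.03" --pt "0.001 -0.144 0.2 -0.24 0.03" --pt "0.001 -0.144 0.25 -0.24 0.03" --pt "0.001 -0.144 0.3 -0.24 0.03" --pt "0.001 -0.144 0.352 -0.24 0.03" --pt "0.001 -0.144 0.352 -0.24 0.03"

```text
time_s: 7.5
ee_pos: [0.5509, 0.0281, 0.1505]
eef_rot: [-0.704, -0.024, 0.023, 0.71]
force: [-0.9, -0.4, -2.9]
finger_gap: 0.0414
```

```bash
python3 - <<'E'
from h import *
plan([bw(0,.0018,.075),bw(0,.0018,.064)],[P[2]]*2)
crop(cam('side'),222,110,200,150,4,'s4.png')
E
```

```text
t 7.5 box [0.001  0.0121 0.1505] xang 0.067 F [-0.9 -0.4 -2.9] gap 0.0414 q7 -0.28
[-0.0012  0.0754 -0.011 ] 0.0121
[-0.0013  0.0864 -0.0111] 0.0121
```

View pics/s4.png

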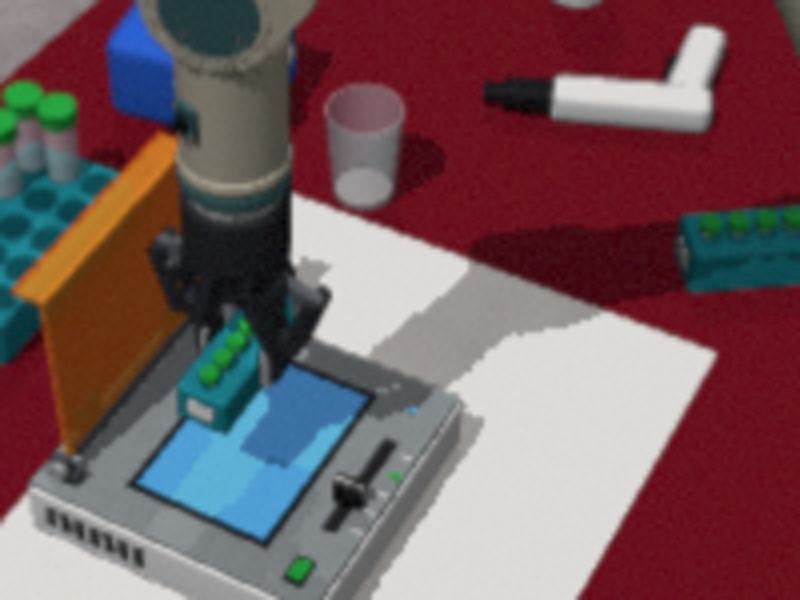

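The block is held level above the window. Its near end's bottom-front corner is at crop (222,430), bottom-back at (180,417), top-front at (224,402) and top-back at (182,380). Next I compare these with the predicted pose.

```bash
python3 - <<'E'
from h import *
c=cam('side'); s=lambda X,Y:((X+.5)/4-.5+222,(Y+.5)/4-.5+110)
obs=[(s(222,431),(-.021,.06,0)),(s(180,417),(.021,.06,0)),(s(180,381),(.021,.06,.034)),(s(222,402),(-.021,.06,.034))]
st=arm.sense(); M=R.from_quat(st['eef_rot']).as_matrix(); a=np.arctan2(M[1,0],M[0,0])
def f(v): 
    cc,n=np.cos(a),np.sin(a)
    return np.concatenate([proj(c,[st['ee_pos'][0]+cc*(x+v[0])-n*(y+v[1]),st['ee_pos'][1]+n*(x+v[0])+cc*(y+v[1]),st['ee_pos'][2]+v[2]+z])[0]-uv for uv,(x,y,z) in obs])
r=least_squares(f,[0,0,0]); print(r.x.round(4),f(r.x).round(1),f([0,-.0018,-.0047]).round(1))
E
```

```text
[ 0.0836 -0.1151 -0.1646] [ 0.5  0.   0.  -1.2 -0.6  0.9  0.1  0.3] [ 3.1  0.2  1.  -1.7  0.3 -0.7  2.7 -0.6]
```

Residuals are within the reading error, so I'll align and lower the block to just above the window.

Request:
jog_arm --pt "-0.001 0.01 -0.006 0.012 0.03" --pt "-0.001 0.03 -0.011 0.012 0.03" --pt "-0.001 0.05 -0.011 0.012 0.03" --pt "-0.001 0.065 -0.011 0.012 0.03" --pt "-0.001 0.074 -0.011 0.012 0.03" --pt "-0.001 0.079 -0.011 0.012 0.03" --pt "-0.001 0.081 -0.011 0.012 0.03" --pt "-0.001 0.082 -0.011 0.012 0.03" --pt "-0.001 0.082 -0.011 0.012 0.03"

```text
time_s: 8.5
ee_pos: [0.5495, 0.0088, 0.0682]
eef_rot: [-0.706, -0.016, 0.017, 0.708]
force: [-0.1, 0.2, -3.6]
finger_gap: 0.0412
```

```bash
python3 - <<'E'
from h import *
plan([bw(0,.0018,.064)],[P[2]]*2)
crop(cam('side'),242,180,120,90,6,'s5.png')
E
```

```text
t 8.5 box [-0.0015 -0.007   0.0682] xang 0.0469 F [-0.1  0.2 -3.6] gap 0.0412 q7 -0.31
[0.0015 0.0042 0.0088] -0.008
```

View pics/s5.png

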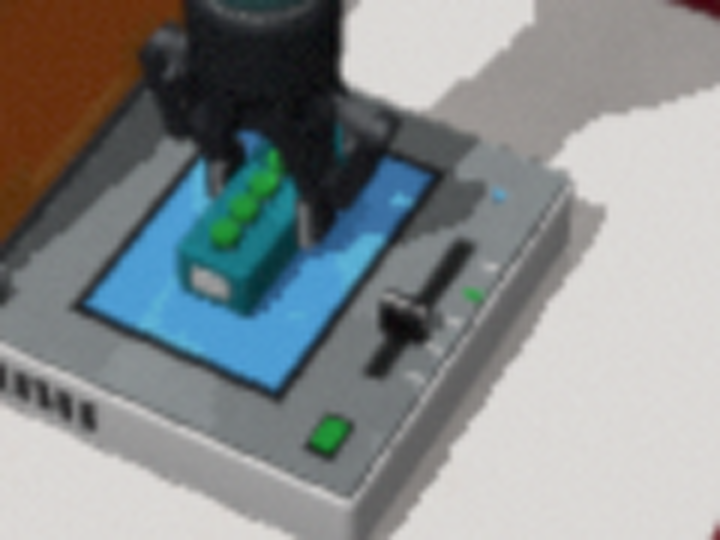

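```bash
python3 - <<'E'
from h import *
c=cam('side'); s=lambda X,Y:((X+.5)/6-.5+242,(Y+.5)/6-.5+180)
for uv,z in (((247,316),.0635),((182,284),.0635),((178,252),.0975),((246,285),.0975),((77,305),.06),((280,397),.06),((440,175),.06)): print(wb(atz(c,s(*uv),z)).round(4))
plan([bw(0,.0018,.066),bw(0,.0018,.064)],[P[2]]*2)
E
```

```text
[-0.0194  0.0486  0.0635]
[0.0195 0.0467 0.0635]
[0.0156 0.0537 0.0975]
[-0.0242  0.0556  0.0975]
[0.0598 0.0814 0.06  ]
[-0.0577  0.0821  0.06  ]
[-0.0569 -0.0833  0.06  ]
t 8.6 box [-0.0015 -0.0069  0.0683] xang 0.0471 F [ 0.3  0.6 -3.5] gap 0.0409 q7 -0.31
[0.0014 0.0023 0.0087] -0.0078
[0.0014 0.0043 0.0087] -0.0078
```

Request:
jog_arm --pt "0.0014 0 0.0045 -0.008 0.03" --pt "0.0014 0 0.009 -0.008 0.03" --pt "0.0014 0 0.009 -0.008 0.03" --pt "0.0014 0.001 0.009 -0.008 0.03" --pt "0.0014 0.002 0.009 -0.008 0.03" --pt "0.0014 0.0025 0.009 -0.008 0.03" --pt "0.0014 0.0025 0.009 -0.008 0.03"

```text
time_s: 9.3
ee_pos: [0.5503, 0.0178, 0.0656]
eef_rot: [-0.706, -0.019, 0.02, 0.708]
force: [-0.4, -0.5, -2.8]
finger_gap: 0.0412
```

```bash
python3 -c "
from h import *
plan([bw(0,.0018,.064)],[P[2]]*2)"
```

```text
t 9.3 box [-0.0002  0.0019  0.0656] xang 0.0549 F [-0.4 -0.5 -2.8] gap 0.0412 q7 -0.32
[ 0.0002  0.0016 -0.0001] 0.0
```

Request:
jog_arm --pt "0 0.0005 0 0 0.03" --pt "0 0.001 0 0 0.03" --pt "0 0.0013 0 0 0.03" --pt "0 0.0016 0 0 0.03" --pt "0 0.0016 0 0 0.03"

```text
time_s: 9.8
ee_pos: [0.5503, 0.0177, 0.0647]
eef_rot: [-0.706, -0.019, 0.02, 0.708]
force: [-2.4, -1.3, 5.1]
finger_gap: 0.041
```

Contact is made: the vertical force went from -3 to +5 N. I'll release and rise.

Request:
jog_arm --pt "0 0 0 0 0.045" --pt "0 0 0 0 0.055" --pt "0 0 0 0 0.07" --pt "0 0 0 0 0.07" --pt "0 -0.02 0 0 0.07" --pt "0 -0.05 0 0 0.07" --pt "0 -0.1 0 0 0.07" --pt "0 -0.15 0 0 0.07" --pt "0 -0.2 0 0 0.07" --pt "0 -0.24 0 0 0.07" --pt "0 -0.24 0 0 0.07"

```text
time_s: 10.9
ee_pos: [0.554, 0.0179, 0.3107]
eef_rot: [-0.706, -0.023, 0.015, 0.708]
force: [0.0, 0.0, -0.1]
finger_gap: 0.0698
```

```bash
python3 - <<'E'
from h import *
y=P[2]-np.pi/2
plan([bw(.105+.06,0,.30),bw(.165,0,.215)],[y]*2)
c=cam('side');d=cam('top')
a=cv2.resize(c['pixels'][160:270,222:352,::-1],None,fx=4,fy=4,interpolation=cv2.INTER_CUBIC)
b=cv2.resize(d['pixels'][145:235,270:350,::-1],None,fx=3.4,fy=3.4,interpolation=cv2.INTER_CUBIC)
o=np.zeros((440,800,3),np.uint8); o[:,:520]=a; o[:306,520:792]=b[:,:272]; cv2.imwrite('pics/m6.png',o)
E
```

```text
t 10.9 box [0.0035 0.0018 0.3107] xang 0.0545 F [ 0.   0.  -0.1] gap 0.0698 q7 -0.19
[ 0.1614  0.0125 -0.0017] 1.5704
[ 0.1605  0.0975 -0.0019] 1.5704
```

View pics/m6.png

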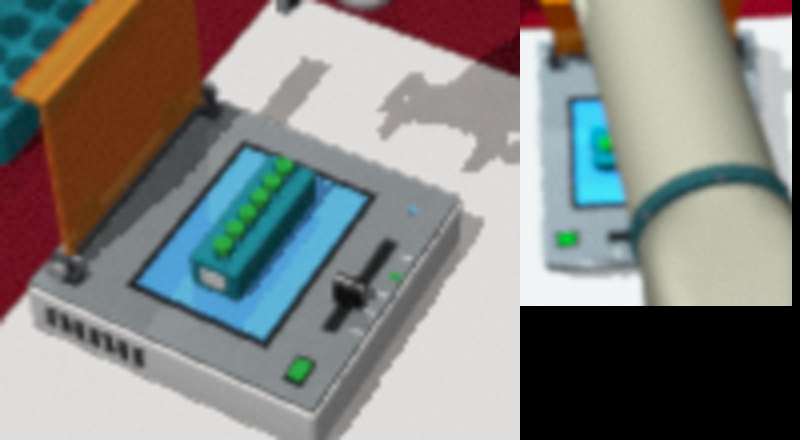

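The block stands upright, centred and square on the window, with its near corner at (236,300), and the shield is still upright. I'll move behind the shield and write an angle estimate from the orange silhouette, so no extra views are needed.

Request:
jog_arm --pt "0 0.0 0 0.14 0" --pt "0.03 0.0 0 0.29 0" --pt "0.07 0.0 0 0.44 0" --pt "0.11 0.0 0 0.59 0" --pt "0.161 0.0 -0.002 0.74 0" --pt "0.161 0.0 -0.002 0.89 0" --pt "0.161 0.0 -0.002 1.04 0" --pt "0.161 0.0 -0.002 1.19 0" --pt "0.161 0.0 -0.002 1.34 0" --pt "0.161 0.0 -0.002 1.49 0" --pt "0.161 0.013 -0.002 1.57 0" --pt "0.161 0.013 -0.002 1.57 0"

```text
time_s: 12.2
ee_pos: [0.7096, 0.0239, 0.2883]
eef_rot: [0.515, -0.488, 0.484, -0.512]
force: [-0.2, -0.1, 0.2]
finger_gap: -0.0002
```

```bash
cat > sil.py <<'E'
from h import *
def q(a,r,y,n): return bw(.105-r*np.cos(a)+n*np.sin(a),y,.075+r*np.sin(a)+n*np.cos(a))
def mask(c,a):
    m=np.zeros((400,640),np.uint8); Y=.095
    for poly in ([(.012,Y,0),(.165,Y,0),(.165,-Y,0),(.012,-Y,0)],[(.163,Y,0),(.163,Y,.025),(.163,-Y,.025),(.163,-Y,0)]):
        cv2.fillPoly(m,[np.round(proj(c,[q(a,*v) for v in poly])*16).astype(int)],1,shift=4)
    return m
def theta(n):
    c=cam(n); h=cv2.cvtColor(c['pixels'],cv2.COLOR_RGB2HSV); o=((h[...,0]>5)&(h[...,0]<20)&(h[...,1]>170)&(h[...,2]>60)).astype(np.uint8)
    o[:,:215]=0;o[:,420:]=0;o[:110]=0;o[300:]=0
    A=np.arange(.3,1.8,.01); s=[(o&mask(c,a)).sum()/(o|mask(c,a)).sum() for a in A]; i=np.argmax(s); print(n,'theta',A[i].round(3),'iou',round(s[i],3),'near',A[np.array(s)>s[i]-.01].round(2))
if __name__=='__main__': theta('side'); theta('top')
E
python3 sil.py; cat > dn.py <<'E'
from h import *
import sys
y=P[2]-np.pi/2
plan([bw(.155,0,.215)]+[bw(.105-.161*np.cos(a)+.025*np.sin(a)+.011,0,.075+.161*np.sin(a)+.025*np.cos(a)-.018) for a in map(float,sys.argv[1:])],[y]*20)
s=lambda X,Y:((X+.5)/4-.5+222,(Y+.5)/4-.5+160)
E
python3 dn.py 1.56 1.5 1.4 1.3 1.2 1.1 1 .9 .85 .8
python3 - <<'E'
from h import *
c=cam('side'); s=lambda X,Y:((X+.5)/4-.5+222,(Y+.5)/4-.5+160)
print([wb(atz(c,s(*v),.06)).round(4) for v in ((192,287),(236,300),(314,188))])
E
```

```text
side theta 1.6 iou 0.951 near [1.59 1.6  1.61]
top theta 1.58 iou 0.206 near [1.55 1.56 1.57 1.58 1.59 1.6  1.61]
t 12.3 box [ 0.1604 -0.0007  0.2907] xang -1.5133 F [0.1 0.1 0.1] gap -0.0002 q7 -1.55
[-0.0006  0.0757 -0.0052] 0.0026
[-0.0007  0.0725 -0.021 ] 0.0026
[-0.0007  0.0714 -0.0307] 0.0026
[-0.0007  0.0709 -0.047 ] 0.0026
[-0.0008  0.072  -0.0632] 0.0026
[-0.0008  0.0747 -0.0793] 0.0026
[-0.0009  0.0791 -0.095 ] 0.0026
[-0.0009  0.085  -0.1101] 0.0026
[-0.0009  0.0923 -0.1247] 0.0026
[-0.0009  0.0965 -0.1316] 0.0026
[-0.0009  0.1011 -0.1384] 0.0026
[array([0.0181, 0.0624, 0.06  ]), array([-0.0169,  0.0571,  0.06  ]), array([-0.0124, -0.0687,  0.06  ])]
```

Request:
jog_arm --pt "-0.001 0.04 -0.003 0.002 0" --pt "-0.001 0.072 -0.005 0.002 0" --pt "-0.001 0.0725 -0.012 0.002 0" --pt "-0.001 0.072 -0.021 0.002 0" --pt "-0.001 0.0714 -0.029 0.002 0" --pt "-0.001 0.071 -0.037 0.002 0" --pt "-0.001 0.071 -0.046 0.002 0" --pt "-0.001 0.0715 -0.055 0.002 0" --pt "-0.001 0.072 -0.063 0.002 0" --pt "-0.001 0.073 -0.071 0.002 0" --pt "-0.001 0.0747 -0.079 0.002 0" --pt "-0.001 0.077 -0.087 0.002 0"

```text
time_s: 13.55
ee_pos: [0.6235, 0.0201, 0.2144]
eef_rot: [-0.514, 0.487, -0.485, 0.514]
force: [1.0, 0.4, 1.4]
finger_gap: 0.0001
```

```bash
python3 sil.py; python3 dn.py 1.15 1.1 1.05 1 .95 .9 .85 .8
```

```text
side theta 1.16 iou 0.892 near [1.15 1.16]
top theta 1.12 iou 0.227 near [1.11 1.12 1.13]
t 13.65 box [7.170e-02 2.000e-04 2.138e-01] xang -1.5156 F [0.  0.5 0.5] gap 0.0001 q7 -1.56
[ 0.0002 -0.0015  0.0833] 0.0003
[ 0.0002 -0.0003  0.0014] 0.0003
[ 0.0002  0.0021 -0.0064] 0.0003
[ 0.0002  0.0048 -0.0141] 0.0003
[ 0.0002  0.008  -0.0216] 0.0003
[ 0.0002  0.0115 -0.0289] 0.0003
[ 0.0002  0.0153 -0.0361] 0.0003
[ 0.0002  0.0196 -0.0431] 0.0003
[ 0.0002  0.0242 -0.0498] 0.0003
```

Request:
jog_arm --pt "0 0.001 -0.004 0 0" --pt "0 0.0034 -0.01 0 0" --pt "0 0.006 -0.017 0 0" --pt "0 0.0085 -0.023 0 0" --pt "0 0.0115 -0.029 0 0" --pt "0 0.0145 -0.0345 0 0" --pt "0 0.0165 -0.038 0 0" --pt "0 0.0185 -0.0415 0 0" --pt "0 0.0205 -0.0445 0 0" --pt "0 0.0205 -0.0445 0 0"

```text
time_s: 14.65
ee_pos: [0.5771, 0.0176, 0.1932]
eef_rot: [0.515, -0.488, 0.484, -0.513]
force: [2.0, -0.2, -1.6]
finger_gap: 0.0003
```

```bash
python3 sil.py; python3 dn.py .85 .82 .8 .785 .77 .75; python3 -c "
from h import *
crop(cam('side'),222,140,160,120,5,'s7.png')"
```

```text
side theta 0.83 iou 0.832 near [0.83 0.84]
top theta 0.85 iou 0.232 near [0.81 0.82 0.83 0.84 0.85 0.86 0.87]
t 14.75 box [0.0266 0.0002 0.1935] xang -1.5156 F [ 1.   0.1 -1.8] gap 0.0001 q7 -1.56
[ 0.0002 -0.0222  0.1283] 0.0003
[ 0.0002 -0.0009  0.0019] 0.0003
[ 0.0002  0.0018 -0.0022] 0.0003
[ 0.0002  0.0036 -0.0048] 0.0003
[ 0.0002  0.0051 -0.0068] 0.0003
[ 0.0002  0.0066 -0.0088] 0.0003
[ 0.0002  0.0086 -0.0113] 0.0003
```

View pics/s7.png

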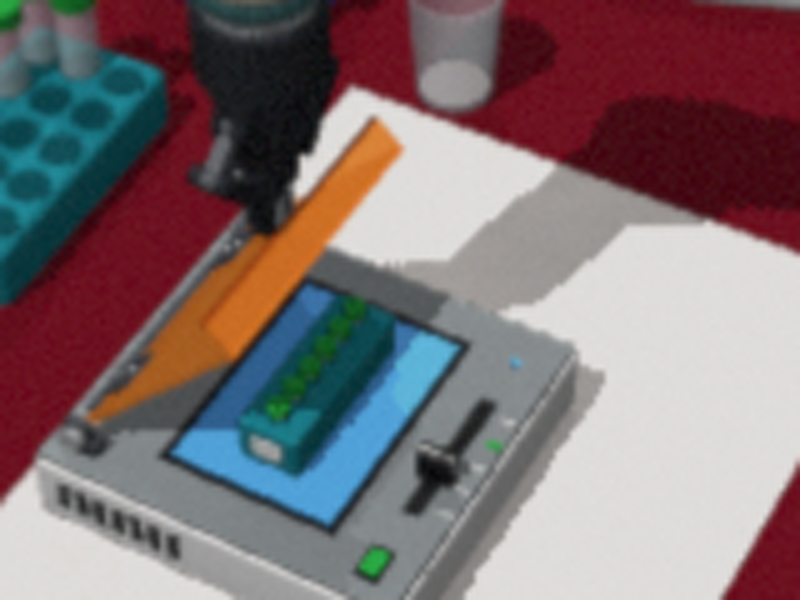

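The shield is over the block, with lip corners at crop (205,325), (233,361), (402,150) and (377,117). I'll check the angle from these points.

```bash
python3 - <<'E'
from th import *
s=lambda X,Y:((X+.5)/5-.5+222,(Y+.5)/5-.5+140)
fitth(cam('side'),[(s(233,361),(.165,.095,0)),(s(377,117),(.163,-.095,.025)),(s(205,325),(.163,.095,.025)),(s(402,150),(.165,-.095,0))])
E
```

```text
theta [0.82312832] [ 0.5 -0.5 -0.2  0.2 -0.3  0.2  0.7 -0.3]
```

Request:
jog_arm --pt "0 0.0012 -0.0015 0 0" --pt "0 0.0024 -0.003 0 0" --pt "0 0.0034 -0.0044 0 0" --pt "0 0.004 -0.0053 0 0" --pt "0 0.004 -0.0053 0 0" --pt "0 0.004 -0.0053 0 0"

```text
time_s: 15.45
ee_pos: [0.5716, 0.0172, 0.1895]
eef_rot: [0.515, -0.488, 0.484, -0.512]
force: [2.0, -0.3, 0.1]
finger_gap: -0.0001
```

```bash
python3 sil.py; python3 dn.py .8 .785 .77
```

```text
side theta 0.8 iou 0.825 near [0.8]
top theta 0.8 iou 0.227 near [0.76 0.77 0.78 0.79 0.8  0.81 0.82 0.83 0.84 0.85]
t 15.55 box [0.0211 0.0002 0.1895] xang -1.5156 F [ 1.1 -0.1 -0.4] gap 0.0 q7 -1.56
[ 0.0002 -0.0263  0.1338] 0.0003
[ 0.0002 -0.0004  0.0007] 0.0003
[ 0.0002  0.0011 -0.0013] 0.0003
[ 0.0002  0.0025 -0.0032] 0.0003
```

The silhouette says 0.80, which is about 0.79 after its measured bias of +0.007. I'll back off, rise, and wait over a second before touching the fader.

Request:
jog_arm --pt "0 0 0.006 0 0" --pt "0 -0.005 0.012 0 0" --pt "0 -0.03 0.015 0 0" --pt "0 -0.07 0.015 0 0" --pt "0 -0.11 0.015 0 0" --pt "0 -0.11 0.015 0 0.05" --pt "0 -0.11 -0.03 0 0.05" --pt "0 -0.11 -0.07 0 0.05" --pt "0 -0.11 -0.113 0 0.05" --pt "0 -0.11 -0.113 0 0.05" --pt "0 -0.11 -0.113 0 0.05" --pt "0 -0.11 -0.113 0 0.05" --newtons 20

```text
time_s: 16.75
ee_pos: [0.461, 0.0111, 0.3005]
eef_rot: [0.514, -0.487, 0.484, -0.513]
force: [-0.6, 0.0, -0.6]
finger_gap: 0.05
```

```bash
python3 sil.py; python3 - <<'E'
from h import *
y=P[2]-np.pi/2
plan([bw(-.092,.0168,.11),bw(-.092,.0168,.066)],[y]*2)
E
```

```text
side theta 0.8 iou 0.851 near [0.8]
top theta 0.8 iou 0.175 near [0.76 0.77 0.78 0.79 0.8  0.81 0.82 0.83 0.84 0.85]
t 16.85 box [-0.0899  0.      0.3002] xang -1.5155 F [-0.2  0.3  0.5] gap 0.05 q7 -1.57
[-0.0164  0.1902 -0.0011] 0.0003
[-0.0164  0.2342 -0.0009] 0.0003
```

Request:
jog_arm --pt "-0.0165 0 -0.002 0 0.045" --pt "-0.0165 0.05 -0.002 0 0.045" --pt "-0.0165 0.1 -0.002 0 0.045" --pt "-0.0165 0.15 -0.002 0 0.045" --pt "-0.0165 0.19 -0.002 0 0.045" --pt "-0.0165 0.215 -0.002 0 0.045" --pt "-0.0165 0.228 -0.002 0 0.045" --pt "-0.0165 0.233 -0.002 0 0.045" --pt "-0.0165 0.233 -0.002 0 0.03" --pt "-0.0165 0.233 -0.002 0 0.02" --pt "-0.0165 0.233 -0.002 0 0.005" --pt "-0.0165 0.233 -0.002 0 0.005"

```text
time_s: 18.05
ee_pos: [0.4576, 0.0278, 0.068]
eef_rot: [0.514, -0.487, 0.485, -0.513]
force: [0.1, 0.4, 0.8]
finger_gap: 0.0133
```

```bash
python3 - <<'E'
from h import *
y=P[2]-np.pi/2
plan([bw(-.092,-.0198,.066)],[y]*2)
E
```

```text
t 18.05 box [-0.0922  0.017   0.068 ] xang -1.5155 F [0.1 0.4 0.8] gap 0.0133 q7 -1.59
[0.0368 0.0019 0.0002] 0.0003
```

The cap is gripped with the gap at 13 mm. I'll slide it.

Request:
jog_arm --pt "0.006 0 0 0 0.005" --pt "0.012 0 0 0 0.005" --pt "0.018 0 0 0 0.005" --pt "0.024 0 0 0 0.005" --pt "0.03 0 0 0 0.005" --pt "0.035 0 0 0 0.005" --pt "0.0368 0 0 0 0.005" --pt "0.0368 0 0 0 0.005" --pt "0.0368 0 0 0 0.005"

```text
time_s: 18.95
ee_pos: [0.4597, -0.0097, 0.068]
eef_rot: [0.514, -0.487, 0.485, -0.513]
force: [0.7, -0.1, -1.1]
finger_gap: 0.0132
```

```bash
python3 - <<'E'
from h import *
y=P[2]-np.pi/2
plan([bw(-.092,-.0198,.066)],[y]*2)
E
```

```text
t 18.95 box [-0.0922 -0.0206  0.068 ] xang -1.5163 F [ 0.7 -0.1 -1.1] gap 0.0132 q7 -1.53
[-0.0008  0.002   0.0002] -0.0004
```

Request:
jog_arm --pt "-0.0008 0 0 0 0.005" --pt "-0.0008 0 0 0 0.005" --pt "-0.0008 0 0 0 0.025" --pt "-0.0008 0 0 0 0.04" --pt "-0.0008 0 0 0 0.045" --pt "-0.0008 -0.03 0 0 0.045" --pt "-0.0008 -0.08 0 0 0.045" --pt "-0.0008 -0.13 0 0 0.045" --pt "-0.0008 -0.18 -0.01 0 0.045" --pt "0.0 -0.2 -0.03 0 0.045" --pt "0.05 -0.2 -0.05 0 0.045" --pt "0.1 -0.2 -0.05 0 0.045"

```text
time_s: 20.15
ee_pos: [0.4141, -0.1081, 0.2693]
eef_rot: [0.515, -0.486, 0.484, -0.515]
force: [0.7, -0.2, -0.9]
finger_gap: 0.045
```

Request:
jog_arm --pt "0.05 0 0 0 0.045" --pt "0.1 0 0 0 0.045" --pt "0.15 0 0 0 0.045" --pt "0.2 0 0 0 0.045" --pt "0.2 0 0 0 0.045"

```text
time_s: 20.65
ee_pos: [0.4245, -0.3156, 0.269]
eef_rot: [0.514, -0.487, 0.488, -0.511]
force: [-1.1, -0.0, -0.1]
finger_gap: 0.0453
```

```bash
python3 sil.py; python3 - <<'E'
from h import *
plan([],[])
c=cam('side');d=cam('top')
a=cv2.resize(c['pixels'][150:270,222:352,::-1],None,fx=4,fy=4,interpolation=cv2.INTER_CUBIC)
b=cv2.resize(d['pixels'][145:235,270:345,::-1],None,fx=3.6,fy=3.6,interpolation=cv2.INTER_CUBIC)
o=np.zeros((590,800,3),np.uint8); o[:480,:520]=a; o[:324,525:795]=b
e=cv2.resize(c['pixels'][218:248,295:330,::-1],None,fx=7,fy=7,interpolation=cv2.INTER_CUBIC); o[335:545,530:775]=e
cv2.imwrite('pics/m8.png',o)
E
```

```text
side theta 0.8 iou 0.869 near [0.8]
top theta 0.79 iou 0.877 near [0.76 0.77 0.78 0.79]
t 20.75 box [-0.1428 -0.317   0.2685] xang -1.5138 F [0.7 0.3 0.7] gap 0.0452 q7 -0.87
```

View pics/m8.png

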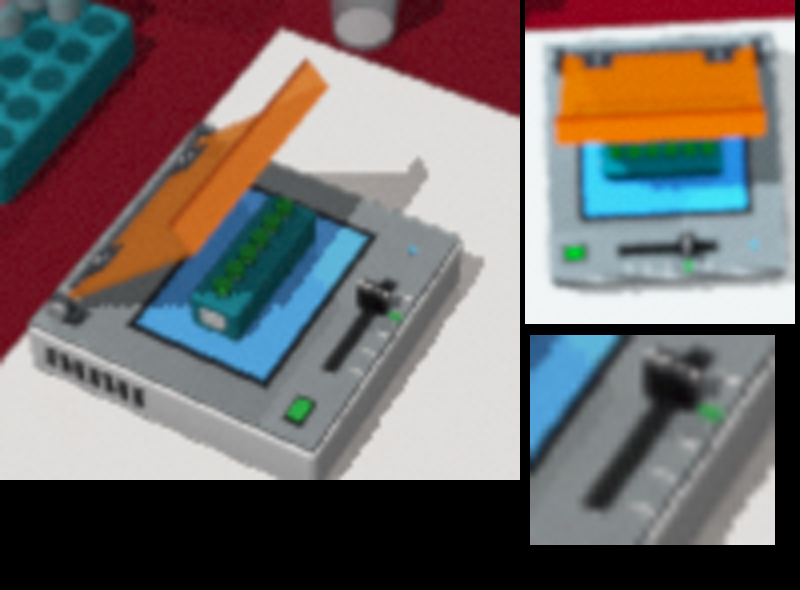

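The shield is at about 45°, the block is under it on the window, and the fader's line at (687,243) is abreast of the green tick at (688,266). I'll do one numeric check, then hand in.

```bash
python3 - <<'E'
from h import *
c=cam('top'); t=lambda X,Y:((X-525+.5)/3.6-.5+270,(Y+.5)/3.6-.5+145)
a=wb(atz(c,t(687,243),.0825)); b=wb(atz(c,t(688,266),.06)); print(a,b)
if abs(a[1]-b[1])<.003: print(arm.hand_in())
E
```

```text
[-0.09231903 -0.01928596  0.0825    ] [-0.1115985  -0.01924169  0.06      ]
the job is handed in; nothing more can be done
None
```

I handed the job in at about 21 s of robot time, with every step done in the order asked. No verdict came back, so the figures below are my own camera checks.

| Check | Result |
|---|---|
| Shield raised upright | 1.56 rad from picked corner points, 1.60 from the silhouette (1.571 wanted). The corner fit was poor at one corner. |
| Tube block (the smaller teal one) | Released at light contact of about 5–8 N; stands upright and square on the window. The gripper was within 1 mm of centre; a rough pixel check put the block 4 mm off along y, which I took as reading error. |
| Shield lowered over the block | Silhouette read 0.80 rad from the side and 0.79 from the top; I estimate about 0.79 (0.785 wanted). It had not moved a second after release, before I touched the fader, nor at the end. |
| Fader | White line at y = -0.0193 m and green tick at -0.0192 m, so level to within reading error. |

The arm finished clear of everything. I didn't deliberately touch any other object, and none looked moved in the pictures, but I did not measure them afterwards.

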